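# Raise the optical target and aim the inspection mirror at it

### The job

Nest the cup that carries the upright target pin into the other, empty cup, so that it sits fully down, upright and let go, which brings the pin's mark up to the height of the small camera. Then take the grip bar on top of the sprung swivel mirror and turn the mirror until the mark's reflection appears to the small camera in the middle of the mirror, and finish while still holding the mirror steadily at that angle, because it springs back when let go. Leave the riser cup about where it stands and do not disturb the other things on the bench.

Things in the scene. Friction and masses are not known exactly. Their poses are not given: they have to be found in the camera images.
- stand: mirror stand, fixed: grey base plate 180 x 70 x 8 mm with a small black camera on a post at one end and a swivel mirror on a post near the other. Origin: on the mirror's vertical swivel axis, at bench height. The camera lies along the stand's own -x from the mirror; z up. Plate: x -140 to +40 mm, y +-35 mm. Camera: 34 mm wide, x -131 to -90 mm, top 109 mm above the bench
- mirror (a joint): angle of the swivel mirror in rad. 0 (spring-held rest, a stop): the mirror faces the camera squarely, normal along the stand's -x. It grows as the mirror is turned clockwise seen from above, to the other stop at 1.4. A spring drives it back to 0: 0.03 N m at 0, growing by 0.05 N m per rad
- mirror_face (a point): centre of the mirror's reflecting face, on the swivel axis, 92 mm above the bench. The glass is 44 mm wide, 48 mm high, upright in a black frame 50 x 54 mm. Its own -x is the mirror's normal (towards what it faces), y lies along the width, z up
- mirror_grip (a point): centre of the black grip bar on top of the mirror, on the swivel axis, 138 mm above the bench. The bar is 10 mm thick along the mirror's normal (own x), 34 mm long along the mirror's width (own y) and 28 mm high (from 124 to 152 mm above the bench); take it from above across its thickness
- camera_eye (a point): eye of the small camera (front of its lens), 90 mm from the swivel axis, 92 mm above the bench, looking level and straight at the mirror_face
- view_left (a point): where the camera's eye appears to be, seen in the mirror: the eye's mirror image, 90 mm behind the mirror, moving with it. Its own x axis is the left edge of the middle part of the reflected view, level, 5 deg left of the view's centre line; y points left, z up. The view's centre line turns twice as far as the mirror
- view_right (a point): the same point, with its own x axis along the right edge of the middle part of the reflected view, 5 deg to the right of the centre line; y left, z up
- riser_cup: empty aluminium cup, 54 mm outer diameter, 38 mm high, about 0.35 kg, loose. Origin: centre of its underside, z up. Tapered foot 16 mm high, 33 mm in diameter below and 42 mm at its top, where the 54 mm body begins with a flat shoulder. The opening is 47 mm in diameter and 18 mm deep
- target_cup: a cup of exactly the same shape with an upright round steel pin in the middle, 14 mm in diameter, from the cup's inner floor up to 86 mm above the underside; mass about 0.16 kg, loose. Origin: centre of its underside, z up. Nested, its foot stands in the riser's opening and its shoulder on the riser's rim, its origin 22 mm above the riser's
- target_mark (a point): the mark: middle between the two dark rings on the pin, 70 mm above the underside of the target cup
- tip_box: bystander: dark flat box 40 x 62 x 18 mm, loose; origin at its underside
- heat_sink: bystander: finned metal block 28 x 36 x 18 mm, loose; origin at its underside
- side_cutters: bystander: side cutters with red handles, 121 mm long, 12 mm high, loose
- kapton_roll: bystander: roll of amber tape, 64 mm diameter, 18 mm high, loose
Mind the look-alikes: they are no part of the job. What is shaped like the target_cup but yellow is not meant.

How it is judged:
By the outcome, as a careful person would: the job done as asked, in the order asked, and still so for the second after the job is handed in, while the arm keeps its last pose, push and grip.
It also fails if it takes over 48 s, if anything falls off the work surface, if the arm or the gripper's body presses on something with over 40 N, if the wrist force passes 120 N, or if a joint passes its speed limit or range.

### The arm

A 6-joint arm with a two-finger parallel gripper is mounted at the origin on a cart in front of the work surface, level with it; the furniture and walls round the work are solid. World frame = base frame: x ahead of the robot, y to its left, z up, the work surface at z = 0. Lengths are in m, angles in rad, forces in N, time in s.
With the tool pointing down it reaches from about 0.375 to 0.975 m from the base axis. Payload 3.8 kg.
Tool frame: the origin (TCP) lies midway between the tips of the shut fingers; the grasp point (between the pads) lies 19 mm behind it; z points along the fingers, y is the line along which they close (so a half turn about z gives the same grasp; the last joint's range is limited). The gripper opens to 85 mm and grips with 20 to 120 N. Pads are 22 mm wide; open, the fingers measure 114 mm over their backs; the gripper's body (76 mm by 85 mm) begins 54 mm behind the grasp point. The pads swing forward as they close: fully open they stand 13 mm farther back than shut.
Start: joints at [1.25, 0.264, 1.604, -0, 1.274, -0.037], TCP at [0.189, 0.648, 0.231] pointing down, gripper open.
Joint ranges: [-2.63, 2.63], [-0.94, 2.18], [0.31, 2.57], [-1.31, 4.45], [0, 2.66], [-2.55, 2.55]. Speed limits (rad/s): [2.57, 2.57, 3.14, 3.14, 3.14, 3.14].

### API

Orientations are given as a rotation vector (axis times angle).
In Python, from workcell import status, read_camera, workorder, masks_of gives the robot as it stands.
- The arm moves only by the tool drive_tool, never from a script. Its argument "rows" is a list of rows, each a list of 7 numbers: the turn, a rotation vector about the tool's x, y, z in degrees, then the shift along the tool's x, y, z in m, then the opening, from 0 (shut) to 1 (fully open). In form: [[ax, ay, az, tx, ty, tz, claw], ...]. A call has 1 to 8 rows; each row shifts and turns the commanded pose from where the row before left it, along the tool's axes as they then stand; what a row does not reach is not made up. A row lasts 1/12 s, in which the tool goes at most 41.7 mm and 7.16 degrees, less where a joint would pass 70% of its speed; a pose out of reach is approached as far as the arm can. A call is refused whole if a number of a shift passes 0.0417 or a number of a turn 7.16, either way. A call with a gripper value outside its range is refused whole. The fingers move at their own pace and stop on an object; "force" is the grip in N (left out, the last holds). Time passes only in rows, so rows that do not move let the fingers close. It gives the time, the measured TCP pose, the force, the opening and the grip force at its end, in the units of the state.
- status.read_state(): the state, without advancing time (a new reading comes with each control period).
- read_camera(name): name is "scene" or "top" or "wrist"; returns a dict with "color" (480x640x3 uint8, red, green, blue), "intrinsics" (3x3 intrinsics, pixels), "D" ([k1, k2, p1, p2, k3] as OpenCV has them; the pictures are not rectified), "world_from_camera" (4x4, takes a point from camera to world coordinates); the wrist camera has in their place "mount" (4x4, takes a point from camera to tool coordinates, whose origin is the TCP and whose axes are the flange's). Camera axes: x right, y up, looking along -z (the intrinsics and any distortion apply to the point x, -y, -z); pixel columns grow to the right and rows downward; lengths in m; the calibration is good to about 2 mm. A picture is of the moment at which its call begins: read the wrist's pose just before it. There is no depth.
- workorder.finish_job(): hands the job in; it is judged then, once.
Trained networks look in a picture, given as the dict that the camera call returned (one of the last four; its "shot" number tells which), for a name from the list of things; names that differ only in an ending like _2 or _b are one class to them, and where a whole thing is asked for, a point or a joint stands for the part that bears it (a point fixed in the world has none). Each returns a list of dicts, best first, with "score" (0 to 1); they miss things now and then, are a little off and sometimes report something else, mostly with a low value. They report only what shows in the picture. A call takes as long as a camera call. They do not tell look-alikes from the thing itself.
- masks_of(picture, name): "mask" (480x640 bool, what is visible of it) and "bbox" ([left, top, right, bottom] in pixels, round what is visible of it).
The state is a dict: "time": time; "q": joint angles; "joint_vel": joint speeds; "joint_torque": joint torques, N m; "tool_pos": TCP position; "tcp_rot": TCP orientation; "wrist_force": force on the tool from outside, world axes, zero at the start; "torque": the same for the moment, N m; "width": opening from 0.0 (shut) to 1.0 (fully open); "grip_force": force on a finger pad.
Only numpy, scipy, OpenCV 4.12 (cv2) and the standard library are available. Lean on these libraries where they do the work, as an engineer would, in place of code of your own. Each camera call takes 0.05 s, during which the arm holds its last target. There are 200 camera calls.

## Working session

There is one attempt and no reset: what is moved stays moved. The work goes in short steps, Python scripts to look and compute and a tool call to move; the robot and the scene stay as the last step left them, time stands still between calls to the robot, and variables do not carry over. Pictures are saved under pics/ and viewed, at most 10 in all, crops included, and the job is handed in when it is done.

Besides the shell and the picture viewer there is one more tool, called after "Emit:" as name(argument=value, ...) on one line, values as JSON. drive_tool: Moves the arm, as the interface text tells. Its arguments: {"type":"object","properties":{"rows":{"type":"array"},"force":{"type":"number"}},"required":["rows"]}

```bash
mkdir -p pics; ls; cat > h.py <<'E'
import numpy as np, cv2
from scipy.spatial.transform import Rotation as R
from workcell import status, read_camera, workorder, masks_of
def save(p,f,crop=None,s=1):
    im=p["color"][:,:,::-1]
    if crop: l,t,r,b=crop; im=im[t:b,l:r]
    cv2.imwrite(f,cv2.resize(im,None,fx=s,fy=s,interpolation=cv2.INTER_CUBIC) if s!=1 else im)
def wfc(p,st=None):
    if "world_from_camera" in p: return np.array(p["world_from_camera"])
    T=np.eye(4);T[:3,:3]=R.from_rotvec(st["tcp_rot"]).as_matrix();T[:3,3]=st["tool_pos"]
    return T@np.array(p["mount"])
def ray(p,uv,st=None):
    T=wfc(p,st);n=cv2.undistortPoints(np.array([[uv]],float),np.array(p["intrinsics"]),np.array(p["D"]))[0,0]
    d=T[:3,:3]@np.array([n[0],-n[1],-1]);return T[:3,3],d
def at_z(p,uv,z,st=None):
    o,d=ray(p,uv,st);return o+d*(z-o[2])/d[2]
def proj(p,X,st=None):
    T=np.linalg.inv(wfc(p,st));c=(T[:3,:3]@np.atleast_2d(X).T).T+T[:3,3]
    c=c*[1,-1,-1]
    return cv2.projectPoints(c,np.zeros(3),np.zeros(3),np.array(p["intrinsics"]),np.array(p["D"]))[0][:,0]
E
python3 - <<'E'
from h import *
names="stand mirror riser_cup target_cup tip_box heat_sink side_cutters kapton_roll mirror_grip".split()
for c in("scene","top"):
    p=read_camera(c);save(p,f"pics/{c}.png")
    print(c,wfc(p)[:3,3].round(3))
    for n in names:
        print(n,[(round(m["score"],2),[int(v) for v in m["bbox"]],at_z(p,((m["bbox"][0]+m["bbox"][2])/2,(m["bbox"][1]+m["bbox"][3])/2),0.03).round(3)[:2].tolist()) for m in masks_of(p,n)][:4])
print(status.read_state())
E
```

```text
pics
scene [-0.315 -0.448  1.132]
stand [(0.78, [324, 253, 386, 338], [0.504, -0.152])]
mirror [(0.82, [360, 252, 383, 282], [0.606, -0.152])]
riser_cup [(0.64, [283, 244, 308, 267], [0.551, 0.036])]
target_cup [(0.67, [197, 203, 221, 229], [0.572, 0.313]), (0.61, [193, 233, 210, 261], [0.467, 0.267])]
tip_box [(0.73, [237, 250, 260, 270], [0.484, 0.135])]
heat_sink [(0.62, [256, 224, 273, 237], [0.593, 0.151]), (0.35, [363, 253, 384, 283], [0.606, -0.157])]
side_cutters [(0.82, [278, 305, 333, 317], [0.408, -0.068])]
kapton_roll [(0.82, [435, 275, 457, 298], [0.632, -0.337]), (0.34, [258, 224, 274, 237], [0.595, 0.148])]
mirror_grip [(0.72, [363, 252, 381, 283], [0.604, -0.153])]
top [ 0.308 -0.008  1.414]
stand [(0.74, [365, 241, 406, 313], [0.486, -0.16]), (0.57, [246, 256, 271, 284], [0.496, 0.148])]
mirror [(0.53, [387, 246, 408, 260], [0.546, -0.189])]
riser_cup [(0.73, [294, 237, 317, 260], [0.551, 0.036])]
target_cup [(0.71, [438, 198, 464, 224], [0.654, -0.322]), (0.7, [182, 229, 203, 252], [0.566, 0.314])]
tip_box [(0.58, [245, 257, 271, 282], [0.497, 0.15])]
heat_sink [(0.
[... 355 characters left out ...]
7])]
{'time': 1.0, 'q': array([ 1.25008809e+00,  2.63867099e-01,  1.60397117e+00,  9.14590714e-06,
        1.27369210e+00, -3.69345315e-02]), 'joint_vel': array([ 1.05436797e-03,  1.56537777e-03,  3.61038981e-04, -8.67579229e-04,
       -8.54273991e-04, -5.82484740e-05]), 'joint_torque': array([-7.43298770e-04, -5.15075290e+01, -3.67733395e+01, -1.49150401e-04,
        9.09945084e-04,  2.10469935e-06]), 'tool_pos': array([0.18901217, 0.64801018, 0.23131751]), 'tcp_rot': array([4.44260376e-01, 3.11001955e+00, 9.87139165e-05]), 'wrist_force': array([ 0.44520763,  0.16752625, -0.35486102]), 'torque': array([-0.02130174, -0.02647922,  0.02835881]), 'grip_force': 0.0, 'width': 0.9988330404415435}
```

```bash
python3 - <<'E'
import cv2,numpy as np
s=cv2.imread("pics/scene.png");t=cv2.imread("pics/top.png")
cv2.imwrite("pics/s2.png",cv2.resize(s[190:340,170:470],(800,400),interpolation=cv2.INTER_CUBIC))
a=cv2.resize(t[190:330,170:330],None,fx=4,fy=4,interpolation=cv2.INTER_CUBIC)
cv2.imwrite("pics/t2.png",cv2.resize(t[180:330,170:480],(800,387),interpolation=cv2.INTER_CUBIC))
E
```

```text
(no output)
```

View pics/s2.png

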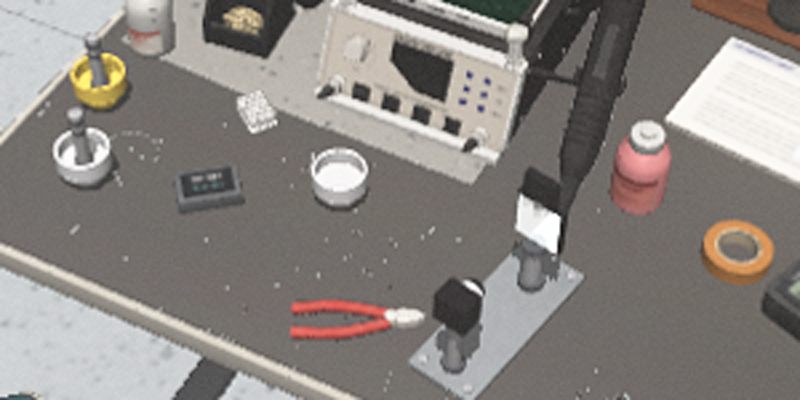

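View pics/t2.png

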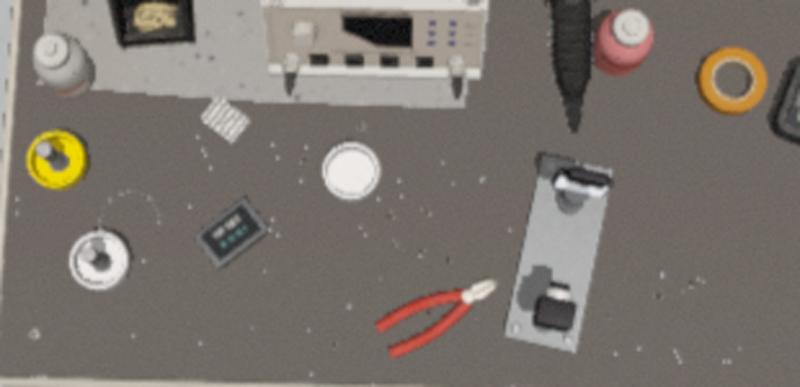

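The candidates for target_cup are yellow at scene (209,216) and bare aluminium at scene (201,247), both with a pin. The aluminium one fits, because yellow is excluded; the enlarged crops confirm its colour at crop (82,155). The empty cup is at scene (296,256), world about (0.55,0.036). The mirror stand is at about (0.5,-0.16), with the camera end towards the robot. I'll move towards the aluminium cup.

Emit:
drive_tool(rows=[[0, 0, 0, -0.031, -0.0235, 0, 0.6], [0, 0, 0, -0.031, -0.0235, 0, 0.6], [0, 0, 0, -0.031, -0.0235, 0, 0.6], [0, 0, 0, -0.031, -0.0235, 0, 0.6], [0, 0, 0, -0.031, -0.0235, 0, 0.6], [0, 0, 0, -0.031, -0.0235, 0, 0.6], [0, 0, 0, -0.031, -0.0235, 0, 0.6], [0, 0, 0, -0.031, -0.0235, 0, 0.6]])

```text
time: 1.67
tool_pos: [0.3752, 0.3965, 0.2316]
tcp_rot: [0.444, 3.11, 0.001]
wrist_force: [1.0, 0.5, -0.0]
width: 0.602
grip_force: 0.0
```

Emit:
drive_tool(rows=[[0, 0, 0, -0.031, -0.0235, 0, 0.6], [0, 0, 0, -0.031, -0.0235, 0, 0.6], [0, 0, 0, -0.03, -0.023, 0, 0.6], [0, 0, 0, 0, 0, 0, 0.6], [0, 0, 0, 0, 0, 0, 0.6]])

```text
time: 2.08
tool_pos: [0.4443, 0.3035, 0.2315]
tcp_rot: [0.451, 3.109, 0.001]
wrist_force: [-0.2, -0.3, 0.6]
width: 0.6
grip_force: 0.0
```

```bash
python3 - <<'E'
from h import *
st=status.read_state();p=read_camera("wrist");save(p,"pics/w1.png")
print(st["time"],st["tool_pos"],st["tcp_rot"],st["width"],np.array(p["mount"]).round(3).tolist(),np.array(p["intrinsics"]).round(1).tolist(),p["D"])
for m in masks_of(p,"target_cup"):
    b=m["bbox"];print(m["score"],b,at_z(p,((b[0]+b[2])/2,(b[1]+b[3])/2),0.038,st))
E
```

```text
2.0833 [0.4442939  0.30352107 0.23148404] [4.50895661e-01 3.10889145e+00 5.63591804e-04] 0.5996381046083413 [[0.001, 0.965, 0.262, 0.065], [1.0, -0.001, 0.0, 0.001], [0.0, 0.262, -0.965, -0.142], [0.0, 0.0, 0.0, 1.0]] [[364.6, 0.0, 323.0], [0.0, 364.6, 245.0], [0.0, 0.0, 1.0]] [-0.04982632  0.          0.          0.          0.        ]
0.69 [270.0, 218.8, 323.8, 278.7] [0.4660821  0.27234981 0.038     ]
0.63 [341.0, 289.0, 384.8, 359.3] [0.56112986 0.31270717 0.038     ]
```

View pics/w1.png

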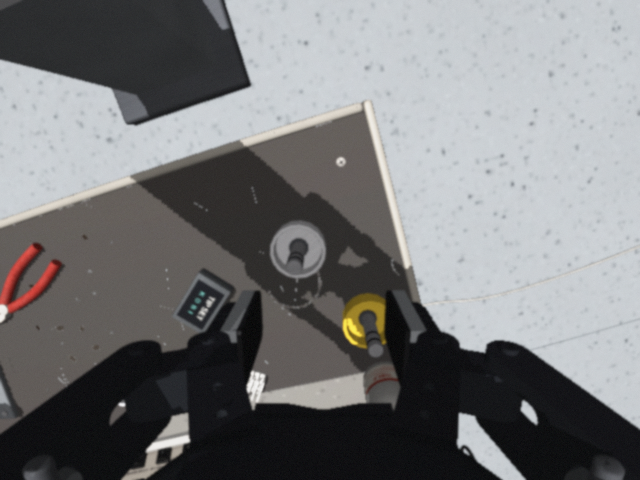

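The wrist view shows the aluminium target cup at (298,249) and the yellow one at (365,325). I'll go above the pin.

Emit:
drive_tool(rows=[[0, 0, 0, -0.0297, -0.0237, 0, 0.6], [0, 0, 0, 0, 0, 0.032, 0.6], [0, 0, 0, 0, 0, 0.032, 0.6], [0, 0, 0, 0, 0, 0.032, 0.6], [0, 0, 0, 0, 0, 0, 0.6], [0, 0, 0, 0, 0, 0, 0.6]])

```text
time: 2.68
tool_pos: [0.4625, 0.2744, 0.1334]
tcp_rot: [-0.44, -3.106, 0.005]
wrist_force: [0.7, 0.1, 0.1]
width: 0.602
grip_force: 0.0
```

```bash
python3 - <<'E'
from h import *
st=status.read_state();p=read_camera("wrist");save(p,"pics/w2.png",(170,190,470,470),2)
print(st["time"],st["tool_pos"],st["tcp_rot"])
for m in masks_of(p,"target_cup"):
    b=m["bbox"];print(m["score"],b,at_z(p,((b[0]+b[2])/2,(b[1]+b[3])/2),0.038,st))
c=np.array([0.466,0.2723,0]);print(proj(p,[c+[0,0,z] for z in(0.02,.038,.054,.070,.086)],st).round(1).tolist())
E
```

```text
2.6833 [0.46254202 0.27438738 0.13344567] [-0.44026248 -3.10609359  0.00462701]
0.75 [283.0, 211.4, 358.6, 290.8] [0.46547576 0.27290492 0.038     ]
0.61 [375.5, 328.4, 396.0, 385.0] [0.55688097 0.29651059 0.038     ]
[[320.4, 245.2], [320.2, 252.0], [319.9, 259.0], [319.5, 267.0], [319.2, 276.1]]
```

View pics/w2.png

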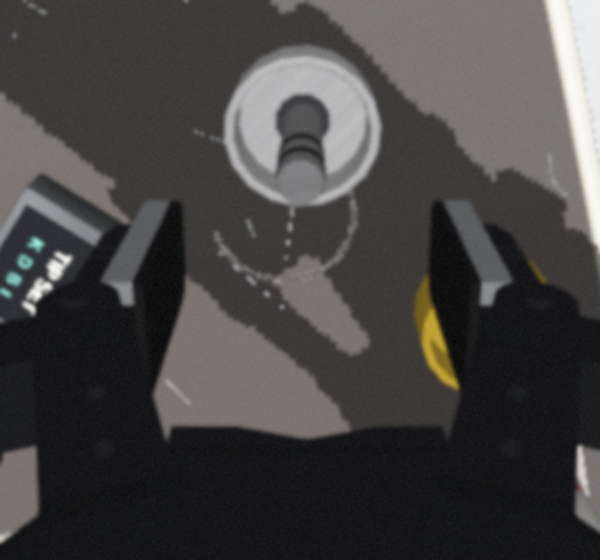

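The pin top is at full-picture (319.5,280) and the rim centre at (322,254.5). I'll solve from those two.

```bash
python3 - <<'E'
from h import *
import workcell
st=status.read_state();p=read_camera("wrist")
T=wfc(p,st)
for uv,z in(((319.5,280),.086),((322,254.5),.038),((321.,250.5),.020)):
    X=at_z(p,uv,z,st);print(X.round(4), (R.from_rotvec(st["tcp_rot"]).inv().apply(X-st["tool_pos"])).round(4))
print(st["tool_pos"])
# triangulate stand bits from saved top/scene
t=read_camera("top");s=read_camera("scene")
def tri(a,b):
    o1,d1=ray(s,a);o2,d2=ray(t,b);k=np.linalg.lstsq(np.c_[d1,-d2],o2-o1,rcond=None)[0]
    return ((o1+d1*k[0]+o2+d2*k[1])/2).round(3),np.linalg.norm(o1+d1*k[0]-o2-d2*k[1]).round(4)
S=lambda u,v:(170+u*300/800,190+v*150/400)
P=lambda u,v:(170+u*310/800,180+v*150/387)
print("black arm",tri(S(572,165),P(574,128)))
print("plate corners z8mm",[at_z(t,P(*c),.008).round(4)[:2].tolist() for c in((506,335),(576,351),(612,168),(540,160))])
print("scene corners",[at_z(s,S(*c),.008).round(4)[:2].tolist() for c in((410,360),(465,397),(583,275))])
E
```

```text
[0.473  0.2729 0.086 ] [-0.0078 -0.0007  0.0511]
[0.4729 0.2743 0.038 ] [-0.0071  0.0005  0.0991]
[0.4749 0.2729 0.02  ] [-0.0094 -0.0003  0.1171]
[0.46568033 0.27565379 0.1371312 ]
black arm (array([ 0.592, -0.174,  0.111]), np.float64(0.0171))
plate corners z8mm [[0.4079, -0.1141], [0.3944, -0.1802], [0.5706, -0.2151], [0.5769, -0.1456]]
scene corners [[0.407, -0.1152], [0.3943, -0.1745], [0.566, -0.2147]]
```

Emit:
drive_tool(rows=[[0, 0, 0, -0.007, 0, 0, 0.6], [0, 0, 0, 0, 0, 0.028, 0.6], [0, 0, 0, 0, 0, 0.028, 0.6], [0, 0, 0, 0, 0, 0.028, 0.6], [0, 0, 0, 0, 0, 0, 0.6], [0, 0, 0, 0, 0, 0, 0.6]])

```text
time: 3.43
tool_pos: [0.471, 0.2714, 0.0505]
tcp_rot: [-0.444, -3.108, 0.003]
wrist_force: [0.3, 0.2, 1.0]
width: 0.6
grip_force: 0.0
```

```bash
python3 - <<'E'
from h import *
st=status.read_state();p=read_camera("wrist");save(p,"pics/w3.png",(170,190,470,470),2)
print(st["time"],st["tool_pos"],st["tcp_rot"],status.read_state()["tool_pos"])
M=R.from_rotvec(st["tcp_rot"])
X=np.array([st["tool_pos"]+M.apply([x,0,z]) for z in (-.03,) for x in(0,)])
print(proj(p,X,st))
E
```

```text
3.4333 [0.47103821 0.27137242 0.05054155] [-4.44397697e-01 -3.10753821e+00  2.85920667e-03] [0.472515   0.27221327 0.05219987]
[[319.30268564 342.16904034]]
```

View pics/w3.png

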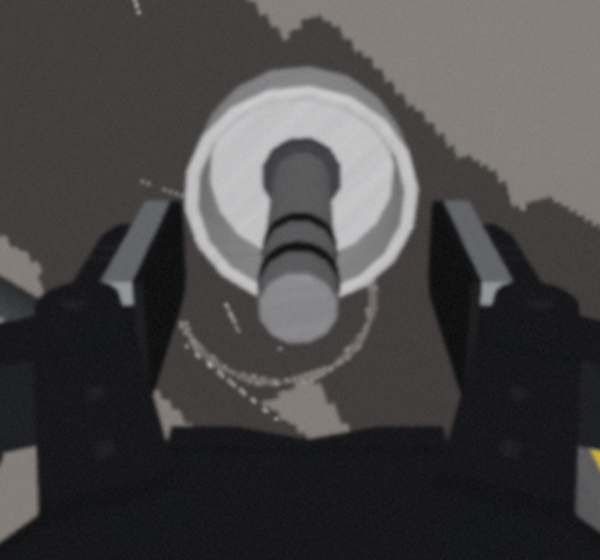

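The pin top is at full (319,344), on the tool axis. I'll close on it, then lift.

Emit:
drive_tool(force=45, rows=[[0, 0, 0, 0, 0, 0, 0], [0, 0, 0, 0, 0, 0, 0], [0, 0, 0, 0, 0, 0, 0], [0, 0, 0, 0, 0, 0, 0], [0, 0, 0, 0, 0, 0, 0], [0, 0, 0, 0, 0, 0, 0]])

```text
time: 3.98
tool_pos: [0.4732, 0.2728, 0.0532]
tcp_rot: [0.444, 3.107, 0.003]
wrist_force: [-0.2, -0.7, 6.1]
width: 0.151
grip_force: 44.6
```

Emit:
drive_tool(rows=[[0, 0, 0, 0, 0, -0.02, 0], [0, 0, 0, 0, 0, -0.03, 0], [0, 0, 0, 0, 0, -0.03, 0], [0, 0, 0, -0.0283, -0.0231, 0, 0], [0, 0, 0, -0.0283, -0.0231, 0, 0], [0, 0, 0, -0.0283, -0.0231, 0, 0], [0, 0, 0, -0.0283, -0.0231, 0, 0], [0, 0, 0, -0.0283, -0.0231, 0, 0]])

```text
time: 4.65
tool_pos: [0.5754, 0.1202, 0.1311]
tcp_rot: [-0.443, -3.11, 0.0]
wrist_force: [-0.0, 0.3, -3.2]
width: 0.149
grip_force: 44.2
```

Emit:
drive_tool(rows=[[0, 0, 0, 0, 0, 0, 0], [0, 0, 0, 0, 0, 0, 0], [0, 0, 0, 0, 0, 0, 0]])

```text
time: 4.9
tool_pos: [0.5745, 0.1214, 0.1306]
tcp_rot: [-0.446, -3.108, 0.0]
wrist_force: [0.3, 0.5, -2.0]
width: 0.149
grip_force: 44.4
```

```bash
python3 - <<'E'
from h import *
st=status.read_state();p=read_camera("wrist");save(p,"pics/w4.png")
print(st["time"],st["tool_pos"],st["tcp_rot"],st["width"],st["grip_force"],st["wrist_force"])
for m in masks_of(p,"riser_cup")[:3]:
    b=m["bbox"];X=at_z(p,((b[0]+b[2])/2,(b[1]+b[3])/2),0.038,st);print(m["score"],b,X)
print("pred rim centre of held cup", proj(p,[np.array(st["tool_pos"])+R.from_rotvec(st["tcp_rot"]).apply([0,0,z]) for z in(.0152,)],st))
E
```

```text
4.9 [0.57449712 0.12141511 0.13062876] [-4.45744782e-01 -3.10802210e+00  5.75932270e-05] 0.14892072989951524 44.383896589279175 [ 0.30141201  0.501498   -2.02556699]
0.67 [160.7, 217.2, 247.8, 294.4] [0.55807365 0.04369928 0.038     ]
0.54 [0.5, 245.8, 26.2, 333.4] [ 0.54284483 -0.10059373  0.038     ]
pred rim centre of held cup [[320.29158675 291.7721971 ]]
```

View pics/w4.png

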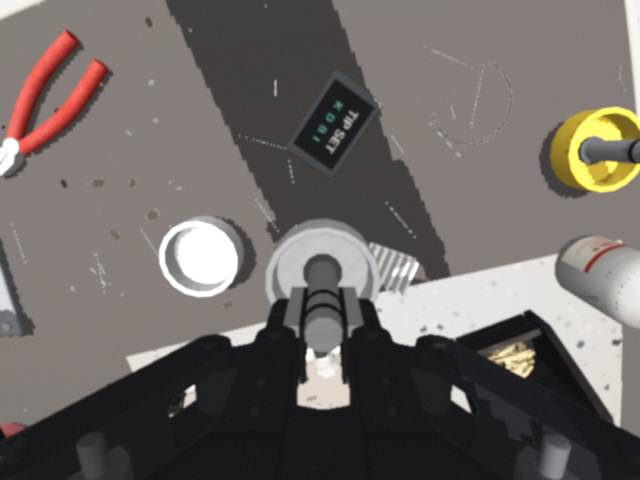

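The riser is at (201,257) in the wrist view, and the held cup hangs straight at (322,275). I'll fit the riser's outline to its box in the wrist, top and scene views.

```bash
cat >> h.py <<'E'
from scipy.optimize import least_squares
a_=np.linspace(0,2*np.pi,60)
def cupbox(p,xy,st):
    X=np.array([[xy[0]+r*np.cos(a),xy[1]+r*np.sin(a),z] for r,z in((.027,.038),(.027,.016),(.021,.016),(.0165,0)) for a in a_])
    q=proj(p,X,st);return np.r_[q.min(0),q.max(0)]
def fitcup(p,b,x0,st=None):
    s=least_squares(lambda v:cupbox(p,v,st)-b,x0,diff_step=1e-3);return s.x.round(4),s.fun.round(1)
E
python3 - <<'E'
from h import *
st=status.read_state()
for c in("wrist","top","scene"):
    p=read_camera(c);m=masks_of(p,"riser_cup")[0];x,f=fitcup(p,m["bbox"],[.555,.04],st if c=="wrist" else None)
    print(c,x,f)
    if c=="wrist":
        print(at_z(p,(200.5,258),.038,st)); print(st["tool_pos"])
        rel=R.from_rotvec(st["tcp_rot"]).inv().apply(np.r_[x,st["tool_pos"][2]]-st["tool_pos"]);print(rel.round(4))
E
```

```text
wrist [0.5609 0.039 ] [-0.3  0.1  0.3 -0.1]
[0.55873488 0.04150935 0.038     ]
[0.57418857 0.12236786 0.13078201]
[-0.0105 -0.0838  0.    ]
top [0.5538 0.0298] [ 0.3 -1.6 -0.3  1.6]
scene [0.5535 0.0364] [ 0.9 -0.6 -0.9  0.6]
```

```bash
python3 - <<'E'
from h import *
st=status.read_state();p=read_camera("wrist")
im=p["color"].copy()
M=R.from_rotvec(st["tcp_rot"]);h=.0532
def C(r,z): 
    return proj(p,[st["tool_pos"]+M.apply([r*np.cos(a),r*np.sin(a),h-z]) for a in a_],st)
im=cv2.resize(im,None,fx=4,fy=4,interpolation=cv2.INTER_CUBIC)
for r,z,c in((.027,.038,(255,0,0)),(.007,.086,(0,255,0)),(.007,.020,(0,0,255))):
    cv2.polylines(im,[(C(r,z)*4+2).astype(int)],True,c,1)
cv2.imwrite("pics/w5.png",im[820:1420,960:1600][:,:,::-1])
E
```

```text
(no output)
```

View pics/w5.png

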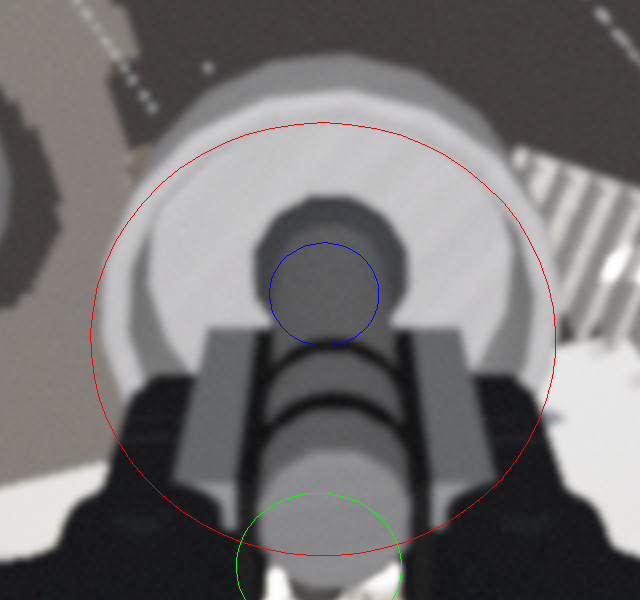

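The held cup sits about 2 mm (+x) and 1 mm (+y) off the predicted axis in the same camera, so I correct for that. The relative shift is about (-12, -84) mm.

Emit:
drive_tool(rows=[[0, 0, 0, -0.004, -0.028, 0, 0], [0, 0, 0, -0.004, -0.028, 0, 0], [0, 0, 0, -0.0037, -0.028, 0, 0], [0, 0, 0, 0, 0, 0.015, 0], [0, 0, 0, 0, 0, 0.01, 0], [0, 0, 0, 0, 0, 0, 0], [0, 0, 0, 0, 0, 0, 0]])

```text
time: 5.93
tool_pos: [0.562, 0.0382, 0.1052]
tcp_rot: [-0.443, -3.108, 0.0]
wrist_force: [-0.3, 0.7, -2.8]
width: 0.15
grip_force: 44.6
```

```bash
python3 - <<'E'
from h import *
st=status.read_state();print(st["tool_pos"])
for c in("scene","wrist"):
    p=read_camera(c)
    if c=="scene": a=cv2.resize(p["color"][200:290,260:340],(533,600),interpolation=cv2.INTER_CUBIC)
    else: b=cv2.resize(p["color"][170:390,245:395],(267,392),interpolation=cv2.INTER_CUBIC)
im=np.zeros((600,800,3),np.uint8);im[:,:533]=a;im[:392,533:]=b
cv2.imwrite("pics/hover.png",im[:,:,::-1])
E
```

```text
[0.56196394 0.03824326 0.10522059]
```

View pics/hover.png

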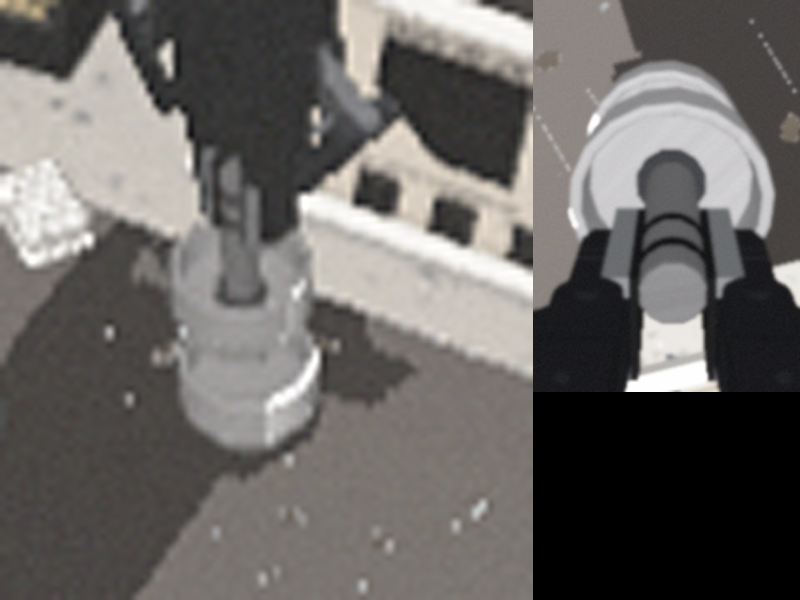

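The held cup hovers aligned above the riser in both the scene and wrist views. Lowering.

Emit:
drive_tool(rows=[[0, 0, 0, 0, 0, 0.006, 0], [0, 0, 0, 0, 0, 0.005, 0], [0, 0, 0, 0, 0, 0.005, 0], [0, 0, 0, 0, 0, 0, 0], [0, 0, 0, 0, 0, 0, 0]])

```text
time: 6.45
tool_pos: [0.5624, 0.0378, 0.0895]
tcp_rot: [-0.444, -3.109, 0.0]
wrist_force: [-0.1, -0.7, -1.5]
width: 0.15
grip_force: 44.7
```

Emit:
drive_tool(rows=[[0, 0, 0, 0, 0, 0.004, 0], [0, 0, 0, 0, 0, 0.003, 0], [0, 0, 0, 0, 0, 0, 0], [0, 0, 0, 0, 0, 0, 0]])

```text
time: 6.78
tool_pos: [0.5627, 0.0376, 0.083]
tcp_rot: [-0.444, -3.109, 0.0]
wrist_force: [-0.5, -0.2, -2.1]
width: 0.148
grip_force: 44.7
```

Emit:
drive_tool(rows=[[0, 0, 0, 0, 0, 0.002, 0], [0, 0, 0, 0, 0, 0.002, 0], [0, 0, 0, 0, 0, 0, 0], [0, 0, 0, 0, 0, 0, 0]])

```text
time: 7.12
tool_pos: [0.5628, 0.0376, 0.0791]
tcp_rot: [-0.444, -3.11, 0.0]
wrist_force: [0.7, 0.3, -1.9]
width: 0.149
grip_force: 44.7
```

Emit:
drive_tool(rows=[[0, 0, 0, 0, 0, 0.002, 0], [0, 0, 0, 0, 0, 0.0015, 0], [0, 0, 0, 0, 0, 0, 0], [0, 0, 0, 0, 0, 0, 0]])

```text
time: 7.45
tool_pos: [0.5628, 0.0377, 0.0756]
tcp_rot: [-0.444, -3.11, 0.0]
wrist_force: [0.1, -0.7, -2.6]
width: 0.148
grip_force: 44.7
```

Emit:
drive_tool(rows=[[0, 0, 0, 0, 0, 0.001, 0], [0, 0, 0, 0, 0, 0.001, 0], [0, 0, 0, 0, 0, 0, 0], [0, 0, 0, 0, 0, 0, 0]])

```text
time: 7.78
tool_pos: [0.5635, 0.0377, 0.0752]
tcp_rot: [0.444, 3.109, 0.0]
wrist_force: [-1.8, 0.0, 5.2]
width: 0.148
grip_force: 45.4
```

Contact came at TCP z 0.075, which is the pickup height plus 22 mm, so the cup is seated. Release and retreat up.

Emit:
drive_tool(rows=[[0, 0, 0, 0, 0, 0, 0.5], [0, 0, 0, 0, 0, 0, 0.5], [0, 0, 0, 0, 0, 0, 0.5], [0, 0, 0, 0, 0, 0, 0.5], [0, 0, 0, 0, 0, -0.03, 0.5], [0, 0, 0, 0, 0, -0.04, 0.5], [0, 0, 0, 0, 0, -0.04, 0.5], [0, 0, 0, 0, 0, -0.03, 0.5]])

```text
time: 8.45
tool_pos: [0.5638, 0.0377, 0.2169]
tcp_rot: [0.444, 3.107, 0.001]
wrist_force: [1.0, -0.3, 0.8]
width: 0.502
grip_force: 0.0
```

Emit:
drive_tool(rows=[[0, 0, 0, 0, 0, -0.03, 0.6], [0, 0, 0, 0, 0, 0, 0.6], [0, 0, 0, 0, 0, 0, 0.6]])

```text
time: 8.7
tool_pos: [0.5647, 0.0377, 0.2467]
tcp_rot: [0.443, 3.104, 0.001]
wrist_force: [0.7, 0.2, 0.7]
width: 0.595
grip_force: 0.0
```

```bash
python3 - <<'E'
from h import *
st=status.read_state();p=read_camera("wrist");save(p,"pics/nest.png")
print(st["time"],st["tool_pos"],st["tcp_rot"],st["wrist_force"])
for n in("target_cup","stand","mirror","mirror_grip"):
  for m in masks_of(p,n)[:3]:
    b=m["bbox"];X=at_z(p,((b[0]+b[2])/2,(b[1]+b[3])/2),0.060,st);print(n,m["score"],b,X)
t=read_camera("top");s=read_camera("scene")
np.savez("ts.npz",t=t["color"],s=s["color"])
E
```

```text
8.7 [0.56468422 0.037692   0.24668917] [4.43492020e-01 3.10443236e+00 1.39925684e-03] [0.65597313 0.18938466 0.65279491]
target_cup 0.72 [564.1, 101.4, 637.7, 161.8] [0.55764669 0.29937423 0.06      ]
stand 0.65 [14.6, 105.4, 173.8, 299.1] [ 0.49087557 -0.15954292  0.06      ]
stand 0.32 [11.4, 242.2, 126.9, 299.3] [ 0.54504984 -0.21384817  0.06      ]
mirror 0.86 [10.6, 243.3, 128.2, 301.0] [ 0.5464375  -0.21427918  0.06      ]
mirror 0.42 [421.6, 201.0, 467.3, 237.0] [0.59664856 0.14670932 0.06      ]
mirror_grip 0.77 [14.6, 242.7, 130.0, 300.3] [ 0.54664523 -0.21108305  0.06      ]
```

View pics/nest.png

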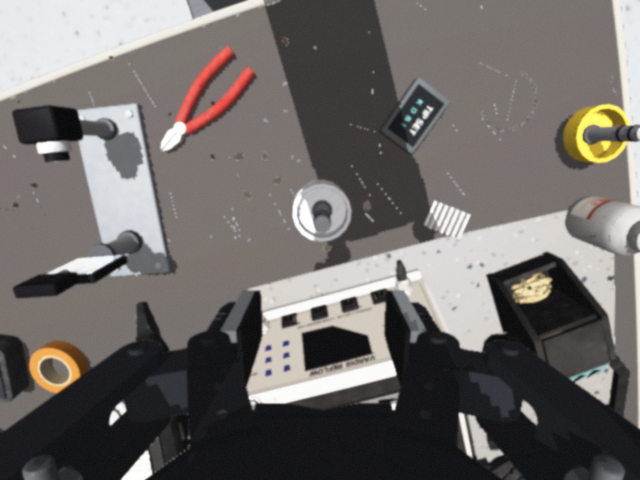

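The cup is nested upright at (322,210), let go. The mirror is at (70,272), and a dark probe tip lies at (145,305) behind it. I'll locate the probe and the stand.

```bash
python3 - <<'E'
from h import *
st=status.read_state();w=read_camera("wrist");t=read_camera("top");s=read_camera("scene")
def tri(*L):
    A=[];b=[]
    for p,uv in L:
        o,d=ray(p,uv,st if p is w else None);d=d/np.linalg.norm(d);Q=np.eye(3)-np.outer(d,d);A.append(Q);b.append(Q@o)
    A=np.vstack(A);b=np.hstack(b);x,r,_,_=np.linalg.lstsq(A,b,rcond=None);return x.round(3),np.sqrt(r).round(4)
S=lambda u,v:(170+u*300/800,190+v*150/400)
P=lambda u,v:(170+u*310/800,180+v*150/387)
print("probe",tri((w,(144,304)),(t,P(575,128))))
print("probe2",tri((s,S(575,165)),(t,P(575,128))))
print("wrist corners",[at_z(w,c,.008,st).round(4)[:2].tolist() for c in((137,103),(172,272))])
# mirror frame upper corners: ends of top bar etc
for n in("target_cup",):
    for p in(t,s):
        for m in masks_of(p,n)[:4]:
            b=m["bbox"];print(n,m["score"],[int(v) for v in b],at_z(p,((b[0]+b[2])/2,(b[1]+b[3])/2),.05).round(3))
# nested target rim centre (z .060) from wrist: rim circle approx
print("rim",at_z(w,(321.5,211),.060,st).round(4))
# plate orientation from top gray edges
m=masks_of(t,"stand")[0];r=cv2.minAreaRect(np.argwhere(m["mask"])[:,::-1].astype(np.float32));bx=cv2.boxPoints(r)
print([at_z(t,c,.008).round(3)[:2].tolist() for c in bx])
print(st["q"].round(3))
E
```

```text
probe (array([ 0.605, -0.178,  0.02 ]), array([0.002]))
probe2 (array([ 0.592, -0.175,  0.111]), array([0.0134]))
wrist corners [[0.4065, -0.1076], [0.5804, -0.1399]]
target_cup 0.69 [181, 229, 203, 252] [0.562 0.31  0.05 ]
target_cup 0.88 [196, 205, 218, 231] [0.546 0.3   0.05 ]
target_cup 0.85 [287, 233, 308, 260] [0.564 0.037 0.05 ]
rim [0.5529 0.0399 0.06  ]
[[0.406, -0.11], [0.582, -0.145], [0.569, -0.215], [0.393, -0.178]]
[ 0.023  0.049  1.831 -0.     1.265 -1.264]
```

Emit:
drive_tool(rows=[[0, 0, 0, -0.0053, -0.0347, 0, 0.6], [0, 0, 0, -0.0053, -0.0347, 0, 0.6], [0, 0, 0, -0.0053, -0.0347, 0, 0.6], [0, 0, 0, -0.0053, -0.0347, 0, 0.6], [0, 0, 0, -0.0053, -0.0347, 0, 0.6], [0, 0, 0, -0.0053, -0.0347, 0, 0.6], [0, 0, 7.04, 0, 0, 0, 0.6], [0, 0, 7.04, 0, 0, 0, 0.6]])

```text
time: 10.02
tool_pos: [0.5348, -0.1735, 0.2439]
tcp_rot: [0.836, 3.028, -0.0]
wrist_force: [-0.3, 0.2, -0.4]
width: 0.598
grip_force: 0.0
```

Emit:
drive_tool(rows=[[0, 0, 7.04, 0, 0, 0, 0.6], [0, 0, 7.04, 0, 0, 0, 0.6], [0, 0, 7.04, 0, 0, 0, 0.6], [0, 0, 7.04, 0, 0, 0, 0.6], [0, 0, 7.04, 0, 0, 0, 0.6], [0, 0, 7.04, 0, 0, 0, 0.6], [0, 0, 7.04, 0, 0, 0, 0.6], [0, 0, 7.04, 0, 0, 0, 0.6]])

```text
time: 10.68
tool_pos: [0.5352, -0.1711, 0.2439]
tcp_rot: [2.163, 2.279, 0.0]
wrist_force: [0.1, 0.6, 0.8]
width: 0.605
grip_force: 0.0
```

Emit:
drive_tool(rows=[[0, 0, 7.04, 0, 0, 0, 0.6], [0, 0, 7.04, 0, 0, 0, 0.6], [0, 0, 0, 0, 0, 0, 0.6], [0, 0, 0, 0, 0, 0, 0.6], [0, 0, 0, 0, 0, 0, 0.6]])

```text
time: 11.1
tool_pos: [0.5352, -0.1711, 0.2438]
tcp_rot: [2.417, 2.007, 0.0]
wrist_force: [0.3, 0.9, -0.8]
width: 0.602
grip_force: 0.0
```

```bash
python3 - <<'E'
from h import *
st=status.read_state();w=read_camera("wrist");save(w,"pics/mir.png")
M=R.from_rotvec(st["tcp_rot"]).as_matrix()
print(st["time"],st["tool_pos"],st["tcp_rot"],"yang",np.degrees(np.arctan2(M[1,1],M[0,1])),st["q"].round(3))
t=read_camera("top");s=read_camera("scene")
S=lambda u,v:(170+u*300/800,190+v*150/400)
P=lambda u,v:(170+u*310/800,180+v*150/387)
o1,a=ray(s,S(575,165));_,b=ray(s,S(625,0));n1=np.cross(a,b);o2,a2=ray(t,P(575,128));_,b2=ray(t,P(572,0));n2=np.cross(a2,b2)
for z in(.02,.1,.2,.3): 
    A=np.array([n1[:2],n2[:2]]);print(z,np.linalg.solve(A,[n1@o1-n1[2]*z,n2@o2-n2[2]*z]).round(3))
E
```

```text
11.1 [ 0.53522354 -0.1710811   0.24383275] [2.41654121e+00 2.00741744e+00 7.86614627e-05] yang -10.567269125591869 [-0.354  0.043  1.834  0.     1.265 -0.169]
0.02 [ 0.568 -0.179]
0.1 [ 0.686 -0.166]
0.2 [ 0.835 -0.15 ]
0.3 [ 0.983 -0.134]
```

View pics/mir.png

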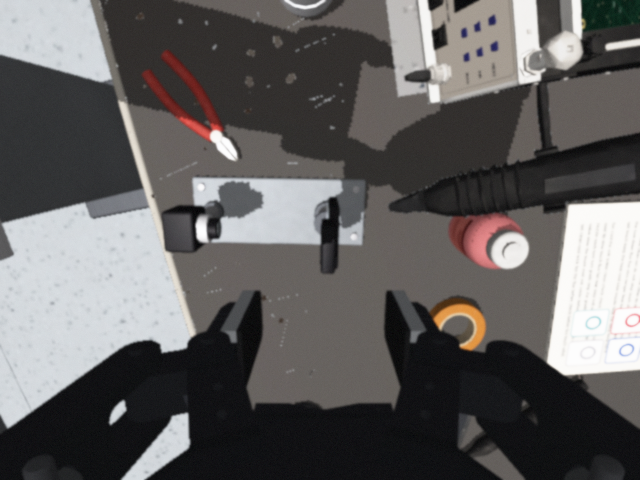

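The wrist view shows the mirror's bar and frame as a dark strip at (329,200–272), aligned with the fingers. The small camera is at (185,228), and the probe tip at (392,205) is low and clear. I'll measure the bar numerically.

```bash
python3 - <<'E'
from h import *
im=cv2.imread("pics/mir.png");g=im.max(2)
for r in range(196,280,4):
    c=np.where(g[r,300:360]<45)[0]+300
    print(r,(c.min(),c.max(),len(c)) if len(c) else None, end="; ")
st=status.read_state();w=read_camera("wrist")
M=R.from_rotvec(st["tcp_rot"])
def box(cx,cy):
    return proj(w,[st["tool_pos"]+M.apply([cx+x,cy+y,st["tool_pos"][2]-z]) for z,x,y in((.152,.017,.005),(.152,.017,-.005),(.152,-.017,-.005),(.152,-.017,.005),(.119,.025,0),(.119,-.025,0),(.124,-.017,.0))],st).round(1)
print();print(box(0,0).tolist());print(box(.01,0).tolist());print(st["tool_pos"])
E
```

```text
196 None; 200 (np.int64(329), np.int64(336), 8); 204 (np.int64(329), np.int64(337), 9); 208 (np.int64(330), np.int64(338), 9); 212 (np.int64(330), np.int64(338), 9); 216 (np.int64(330), np.int64(337), 8); 220 (np.int64(323), np.int64(337), 15); 224 (np.int64(322), np.int64(338), 17); 228 (np.int64(322), np.int64(337), 16); 232 (np.int64(322), np.int64(337), 16); 236 (np.int64(322), np.int64(337), 16); 240 (np.int64(322), np.int64(336), 15); 244 (np.int64(322), np.int64(337), 6); 248 (np.int64(332), np.int64(337), 6); 252 (np.int64(332), np.int64(337), 6); 256 (np.int64(332), np.int64(337), 6); 260 (np.int64(321), np.int64(336), 7); 264 (np.int64(321), np.int64(336), 7); 268 (np.int64(330), np.int64(334), 5); 272 (np.int64(330), np.int64(332), 3); 276 None; 
[[328.9, 225.4], [313.7, 225.4], [314.0, 274.3], [328.6, 274.3], [321.5, 205.4], [321.5, 269.5], [321.5, 261.7]]
[[329.0, 210.3], [313.6, 210.3], [313.9, 260.3], [328.7, 260.3], [321.5, 191.8], [321.5, 257.2], [321.5, 248.9]]
[ 0.53522981 -0.17110018  0.24379716]
```

Emit:
drive_tool(rows=[[0, 0, 0, 0, 0.005, 0, 0.6], [0, 0, 0, 0, 0, 0.03, 0.6], [0, 0, 0, 0, 0, 0.03, 0.6], [0, 0, 0, 0, 0, 0.03, 0.6], [0, 0, 0, 0, 0, 0.02, 0.6], [0, 0, 0, 0, 0, 0, 0.6], [0, 0, 0, 0, 0, 0, 0.6]])

```text
time: 11.88
tool_pos: [0.5393, -0.1717, 0.1326]
tcp_rot: [-2.417, -2.002, 0.002]
wrist_force: [-0.3, 0.1, 0.3]
width: 0.6
grip_force: 0.0
```

```bash
python3 - <<'E'
from h import *
st=status.read_state();w=read_camera("wrist");save(w,"pics/mir2.png")
print(st["time"],st["tool_pos"],st["wrist_force"])
M=R.from_rotvec(st["tcp_rot"]);g=w["color"].max(2)
X=[st["tool_pos"]+M.apply([x,y,st["tool_pos"][2]-z]) for z,x,y in((.152,.017,.005),(.152,.017,-.005),(.152,-.017,-.005),(.152,-.017,.005),(.119,.025,0))]
print(proj(w,X,st).round(1).tolist())
for r in range(200,400,8): print(r,"".join("#" if v<25 else "+" if v<45 else "-" if v<80 else "." for v in g[r,255:400:2]))
E
```

```text
11.8833 [ 0.53931296 -0.17171807  0.13255192] [-0.33391464  0.09845187  0.34839725]
[[333.7, 290.3], [306.1, 290.2], [307.1, 371.6], [332.9, 371.6], [320.5, 245.0]]
200 ..............................................................-----------
208 .............................................................------------
216 .............................................................------------
224 ................................---+####+....................-...--------
232 ...................................+#####+.............................--
240 ...................................#######-..............................
248 ...........................------..#######-..............................
256 ..........................-------..+##++##-..............................
264 ...................................+###+#++..............................
272 ............................-#############...............................
280 ............................+#############...............................
288 ...........................-#############+-..............................
[... 314 characters left out ...]
28 ###+.......................######+######+-.......................+#######
336 ###-.......................##########+#++-.......................-#######
344 ##-........................####++######-..........................-######
352 #-.........................+------+++++............................-#####
360 ...........................+--------+++..............................+###
368 ............................----------................................+##
376 .......................................................................-#
384 .........................................................................
392 ........................................................................-
```

Emit:
drive_tool(force=50, rows=[[0, 0, 0, 0, 0, 0.007, 0.6], [0, 0, 0, 0, 0, 0, 0], [0, 0, 0, 0, 0, 0, 0], [0, 0, 0, 0, 0, 0, 0], [0, 0, 0, 0, 0, 0, 0], [0, 0, 0, 0, 0, 0, 0], [0, 0, 0, 0, 0, 0, 0]])

```text
time: 12.52
tool_pos: [0.5385, -0.1718, 0.1279]
tcp_rot: [-2.419, -2.001, 0.003]
wrist_force: [-7.5, 1.9, 6.5]
width: 0.107
grip_force: 50.0
```

Emit:
drive_tool(rows=[[0, 0, 5.35, 0, 0, 0, 0], [0, 0, 5.35, 0, 0, 0, 0], [0, 0, 5.35, 0, 0, 0, 0], [0, 0, 5.35, 0, 0, 0, 0], [0, 0, 5.35, 0, 0, 0, 0], [0, 0, 5.35, 0, 0, 0, 0], [0, 0, 5.35, 0, 0, 0, 0], [0, 0, 5.35, 0, 0, 0, 0]])

```text
time: 13.18
tool_pos: [0.5391, -0.1722, 0.1278]
tcp_rot: [-2.986, -0.977, 0.003]
wrist_force: [-5.0, -0.6, 4.7]
width: 0.108
grip_force: 49.3
```

Emit:
drive_tool(rows=[[0, 0, 0, 0, 0, 0, 0], [0, 0, 0, 0, 0, 0, 0], [0, 0, 0, 0, 0, 0, 0]])

```text
time: 13.43
tool_pos: [0.5391, -0.1722, 0.1279]
tcp_rot: [-2.983, -0.983, 0.003]
wrist_force: [-5.3, 0.2, 4.8]
width: 0.105
grip_force: 49.3
```

```bash
python3 - <<'E'
from h import *
st=status.read_state();w=read_camera("wrist");save(w,"pics/mir3.png")
M=R.from_rotvec(st["tcp_rot"]).as_matrix()
print(st["time"],st["tool_pos"],"yang",np.degrees(np.arctan2(M[1,1],M[0,1])),st["wrist_force"],st["torque"],st["width"],st["grip_force"])
for m in masks_of(w,"target_cup")[:2]: b=m["bbox"];print("tc",m["score"],b,at_z(w,((b[0]+b[2])/2,(b[1]+b[3])/2),.05,st))
for m in masks_of(w,"stand")[:1]:
    b=m["bbox"];print("stand",m["score"],b)
    gr=m["mask"]&(w["color"].min(2)>90);n,l,s,c=cv2.connectedComponentsWithStats(gr.astype(np.uint8))
    i=1+s[1:,4].argmax();bx=cv2.boxPoints(cv2.minAreaRect(np.argwhere(l==i)[:,::-1].astype(np.float32)))
    print([at_z(w,q,.008,st).round(4)[:2].tolist() for q in bx])
s=read_camera("scene")
for n in("target_cup","riser_cup"):
  for m in masks_of(s,n)[:3]: b=m["bbox"];print(n,m["score"],b,at_z(s,((b[0]+b[2])/2,(b[1]+b[3])/2),.05))
g=w["color"].max(2)
for r in range(200,400,8): print(r,"".join("#" if v<25 else "+" if v<45 else "-" if v<80 else "." for v in g[r,255:400:2]))
E
```

```text
13.4333 [ 0.53911539 -0.17221994  0.12789277] yang -53.52548476942169 [-5.30304343  0.16866094  4.80826267] [0.09813042 0.80961334 0.08129735] 0.10549944569080445 49.330666065216064
tc 0.72 [0.0, 0.0, 96.2, 71.8] [0.55129549 0.03020415 0.05      ]
stand 0.77 [165.4, 170.6, 391.3, 415.3]
[[0.4112, -0.1076], [0.5851, -0.1456], [0.572, -0.2128], [0.386, -0.1819]]
target_cup 0.73 [286.9, 231.1, 310.1, 261.6] [0.56814341 0.03763446 0.05      ]
target_cup 0.57 [198.5, 205.7, 216.5, 231.3] [0.54578209 0.30004686 0.05      ]
target_cup 0.57 [432.9, 274.6, 458.7, 296.9] [ 0.61731267 -0.33633294  0.05      ]
riser_cup 0.69 [284.2, 256.0, 309.0, 268.1] [0.5188757  0.01667109 0.05      ]
200 ---------------..........................................................
208 ----------...............................................................
216 ----.....................................................................
224 ....................................-----................................
232 ...................................-#####+...............................
240 .....................
[... 834 characters left out ...]
28 ........++++++++++++-....-++++++++++#++##++-....-++++++++++++-...........
336 ....+++++++++++++++++++-.-++##+++#++++##+++-.-+++++++++++++++++++........
344 -+++++++++++++++++++++++++++####+#+++#++#++++++++++++++++++++++++++++--..
352 ++++++++++++++++++++++++++++#+...------++++++++++++++++++++++++++++++++++
360 ++#++++++++++++++++++++++++++-...------+++++++++##++++#++#+++++#++++++#++
368 +++++++++++++++++++++++++++++----------++++++++++++++++++++++++++++++++++
376 +++++++++++++++++++++#++++--.............-+++++++++++++++++++++++++++++++
384 ++++++++++++++++++++++++....................-++++++++++++++++++++++++++++
392 ++++++++++++++++++++++++.....................+++#++++++++++++++++++++++++
```

The mirror is held at about 42.8° from rest, and the bar is still aligned between the pads. I'll check the nested height in the scene camera, then hand in.

```bash
python3 - <<'E'
from h import *
s=read_camera("scene")
c=np.array([.558,.037,0])
for lift in(.022,.038):
    q=np.vstack([proj(s,[c+[r*np.cos(a),r*np.sin(a),z+lift] for a in a_]) for r,z in((.027,.038),(.027,.016),(.007,.086))])
    print(lift,q.min(0).round(1),q.max(0).round(1))
m=[m for m in masks_of(s,"target_cup") if 270<m["bbox"][0]<300];b=m[0]["bbox"] if m else None;print(b)
st=status.read_state();print(st["time"],st["tool_pos"],st["grip_force"],abs(st["joint_vel"]).max())
E
```

```text
0.022 [286.1 231.1] [307.5 260.1]
0.038 [285.9 226.5] [307.5 255.9]
[287.3, 231.8, 309.4, 261.5]
13.8333 [ 0.5391381  -0.17220044  0.12790755] 49.327563643455505 0.0016094758791143603
```

The outline matches the fully nested height (rows 231–260 predicted, 232–261 seen). Handing in.

```bash
python3 -c "
from workcell import workorder
print(workorder.finish_job())"
```

```text
the job is handed in; nothing more can be done
None
```

I nested the aluminium target cup fully into the riser and let it go, then handed the job in at about 14 s with the arm holding the mirror still about 43° from rest, the angle I computed to centre the mark (not checked through the small camera).

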